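# Front up and restock the tartlet rows of a pastry case

## Robot

A 6-joint arm with a two-finger parallel gripper is mounted at the origin on the work surface. World frame = base frame: x ahead of the robot, y to its left, z up, the work surface at z = 0. Lengths are in m, angles in degrees, forces in N, time in s.
With the tool pointing down it reaches from about 0.4 to 0.825 m from the base axis. Payload 7 kg.
Tool frame: the origin (TCP) lies at the very end of the fingers, on their centre line; the grasp point (between the pads) lies 19 mm behind it; z points along the fingers, y is the direction in which the jaws open and shut (so a half turn about z gives the same grasp; the last joint's range is limited). The gripper opens to 88 mm and grips with 3 to 60 N. Pads are 19 mm wide; open, the fingers measure 130 mm over their backs; the gripper's body (78 mm by 193 mm) begins 47 mm behind the grasp point.
Start: joints at [80.449, 20.546, 0.682, 0, -70.136, -16.507], TCP at [0.297, 0.606, 0.227] pointing down, gripper open.
Joint ranges: [-176.03, 176.03], [-82.01, 121.73], [-58.28, 71.71], [-173.87, 95.51], [-174.79, -0.11], [-173.66, 173.66]. Speed limits (degrees/s): [136.94, 136.94, 172.46, 180, 180, 180].

## Interface

Orientations are given as [roll, pitch, yaw] about the fixed x, y, z axes, in that order (R = Rz(yaw) Ry(pitch) Rx(roll)).
In Python, from plant import telemetry, optics, ctrl gives the robot as it stands.
- The arm moves only by the tool servo_tool, never from a script. Its argument "rows" is a list of rows, each a list of 3 entries, a list of its own where there are three numbers: the shift along the tool's x, y, z in m, then the turn, a rotation vector about the tool's x, y, z in units of 6 degrees (1.0 is 6 degrees), then the closure, from 0 (fully open) to 1 (shut). A call has 1 to 20 rows; each row shifts and turns the commanded pose from where the row before left it, along the tool's axes as they then stand; what a row does not reach is not made up. A row lasts 1/12 s, in which the tool goes at most 41.7 mm and 7.16 degrees, less where a joint would pass 70% of its speed; a pose out of reach is approached as far as the arm can. A call is refused whole if a number of a shift passes 0.0417 or a number of a turn 1, either way. A call with a gripper value outside its range is refused whole. The fingers move at their own pace and stop on an object; the grip force is fixed at half the most. Time passes only in rows, so rows that do not move let the fingers close. It gives the time, the measured TCP pose, the force and the opening at its end, in the units of the state.
- telemetry.get_obs(): the state, without advancing time (a new reading comes with each control period).
- optics.snapshot(name): name is "scene" or "top"; returns the picture (400x640x3 uint8, red, green, blue); there is no depth.
- optics.camera_info(name): a dict with "mtx" (3x3 intrinsics, pixels), "D" ([k1, k2, p1, p2, k3] as OpenCV has them; the pictures are not rectified), "rvec" (rotation vector, rad) and "tvec" (3), from world to camera coordinates, as OpenCV has them. Camera axes: x right, y down, z forward; pixel columns grow to the right and rows downward; lengths in m; the calibration is good to about 2 mm. A picture is of the moment at which its call begins. camera_info takes no time and is no camera call.
- ctrl.close_job(): hands the job in, once; it reports no verdict.
The state is a dict: "clock": time; "joint_pos": joint angles; "qvel": joint speeds; "tau": joint torques, N m; "tool_pos": TCP position; "orientation": TCP orientation; "force": force on the tool from outside, world axes, zero at the start; "moment": the same for the moment, N m; "opening": finger opening in m.
Only numpy, scipy, OpenCV 4.12 (cv2) and the standard library are available. Lean on these libraries where they do the work, as an engineer would, in place of code of your own. Each camera call takes 0.05 s, during which the arm holds its last target.

## Task

Front up and restock the tartlet rows: on the round tray and on the square tray, move the one tartlet left over from the back gold card to the front card by the price card, and put the fresh tartlet of the same shape from the baking sheet on the back card behind it; the fresh oblong tartlet goes on the front card of the sold-out oblong tray. Each ends upright in the middle of its card, the square and oblong ones lined up with it. Keep them level on the way and set them down gently: do not drop, throw or tip one.

Things in the scene. Friction and masses are not known exactly. Their poses are not given: they have to be found in the camera images.
- old_round: Straight-sided baked tartlet with a shortcrust rim, dark set chocolate top and three hazelnuts, round, 56 mm in diameter, 26 mm high (nuts to 34 mm), about 70 g, standing upright. Origin: centre of its underside; z up. The one left over from the row: starts on the back card of tray_round, underside 7.5 mm above the work surface.
- fresh_round: Straight-sided baked tartlet with a shortcrust rim, dark set chocolate top and three hazelnuts, round, 56 mm in diameter, 26 mm high (nuts to 34 mm), about 70 g, standing upright. Origin: centre of its underside; z up. The fresh one: starts on the aluminium baking sheet, underside 3 mm above the work surface.
- old_square: Straight-sided baked tartlet with a shortcrust rim, dark set chocolate top and three hazelnuts, square, 50 by 50 mm, 26 mm high (nuts to 34 mm), about 70 g, standing upright. Origin: centre of its underside; z up, x and y along its sides. The one left over from the row: starts on the back card of tray_square, underside 7.5 mm above the work surface.
- fresh_square: Straight-sided baked tartlet with a shortcrust rim, dark set chocolate top and three hazelnuts, square, 50 by 50 mm, 26 mm high (nuts to 34 mm), about 70 g, standing upright. Origin: centre of its underside; z up, x and y along its sides. The fresh one: starts on the aluminium baking sheet, underside 3 mm above the work surface.
- fresh_oblong: Straight-sided baked tartlet with a shortcrust rim, dark set chocolate top and three hazelnuts, oblong, 90 mm (its x) by 32 mm (its y), 26 mm high (nuts to 34 mm), about 70 g, standing upright. Origin: centre of its underside; z up, x along its length. The fresh one: starts on the aluminium baking sheet, underside 3 mm above the work surface.
- tray_round: Fixed black display tray, 225 (x) x 125 (y) x 6 mm; origin: centre of its underside, on the work surface; +x: customers' end, away from the robot. Two round (76 mm in diameter) gold cards, centres at x +22.5 mm (front) and -62.5 mm (back), y 0, tops 7.5 mm up. A price card 42 mm high stands at x +105 mm. At the start a round tartlet on the back card, front empty.
- tray_square: Fixed black display tray, 225 (x) x 125 (y) x 6 mm; origin: centre of its underside, on the work surface; +x: customers' end, away from the robot. Two square (70 by 70 mm) gold cards, centres at x +22.5 mm (front) and -62.5 mm (back), y 0, tops 7.5 mm up. A price card 42 mm high stands at x +105 mm. At the start a square tartlet on the back card, front empty.
- tray_oblong: Fixed black display tray, 225 (x) x 125 (y) x 6 mm; origin: centre of its underside, on the work surface; +x: customers' end, away from the robot. Two oblong (50 x 106 mm, long along the tray's y) gold cards, centres at x +22.5 mm (front) and -62.5 mm (back), y 0, tops 7.5 mm up. A price card 42 mm high stands at x +105 mm. Sold out: both cards empty at the start.
- sheet: Fixed aluminium baking sheet between the robot and the trays, 200 mm (its x) by 440 mm (its y), rim 14 mm high and 3 mm thick, floor 3 mm above the work surface. Origin: centre of its underside. The three fresh tartlets stand in a line along its y on the half away from the robot, about 130 mm apart.
Mind the look-alikes: they are no part of the job. What is shaped like the old_round but blue or green is not meant.

How it is judged (in metres and radians):
At the end, for the whole second after the job is handed in: Left-over round and square tartlets on the front cards of their trays, fresh ones on the back cards, the oblong on its tray's front card: within 12 mm of the card's centre along and across, tilt under 0.1 rad, square and oblong within 0.26 rad of the card's direction, released, at rest (x of old_round in the frame of tray_round between 0.0105 and 0.0345 m and y of old_round in the frame of tray_round between -0.012 and 0.012 m and z of old_round in the frame of tray_round between 0.004 and 0.011 m and angle between each of old_round, fresh_round, old_square, fresh_square, fresh_oblong's own z axis and vertical below 0.1 rad and linear speed of each of old_round, fresh_round, old_square, fresh_square, fresh_oblong below 0.02 m/s and angular speed of each of old_round, fresh_round, old_square, fresh_square, fresh_oblong below 0.2 rad/s and x of fresh_round in the frame of tray_round between -0.0745 and -0.0505 m and y of fresh_round in the frame of tray_round between -0.012 and 0.012 m and z of fresh_round in the frame of tray_round between 0.004 and 0.011 m and x of old_square in the frame of tray_square between 0.0105 and 0.0345 m and y of old_square in the frame of tray_square between -0.012 and 0.012 m and z of old_square in the frame of tray_square between 0.004 and 0.011 m and (angle between the x axis of old_square and the x axis of tray_square, either way round below 0.26 rad or angle between the x axis of old_square and the y axis of tray_square, either way round below 0.26 rad) and x of fresh_square in the frame of tray_square between -0.0745 and -0.0505 m and y of fresh_square in the frame of tray_square between -0.012 and 0.012 m and z of fresh_square in the frame of tray_square between 0.004 and 0.011 m and (angle between the x axis of fresh_square and the x axis of tray_square, either way round below 0.26 rad or angle between the x axis of fresh_square and the y axis of tray_square, either way round below 0.26 rad) and x of fresh_oblong in the frame of tray_oblong between 0.0105 and 0.0345 m and y of fresh_oblong in the frame of tray_oblong between -0.012 and 0.012 m and z of fresh_oblong in the frame of tray_oblong between 0.004 and 0.011 m and angle between the x axis of fresh_oblong and the y axis of tray_oblong, either way round below 0.26 rad); the robot touches nothing.
It fails at once if a tartlet is tipped by more than 0.5 rad (angle between any of old_round, fresh_round, old_square, fresh_square, fresh_oblong's own z axis and vertical above 0.5 rad).
It fails at once if a tartlet is dropped or thrown (moves faster than 0.7 m/s, as after a fall of 25 mm, while the fingers do not hold it) ((linear speed of old_round above 0.7 m/s and contact force between the fingers and old_round below 0.01 N) or (linear speed of fresh_round above 0.7 m/s and contact force between the fingers and fresh_round below 0.01 N) or (linear speed of old_square above 0.7 m/s and contact force between the fingers and old_square below 0.01 N) or (linear speed of fresh_square above 0.7 m/s and contact force between the fingers and fresh_square below 0.01 N) or (linear speed of fresh_oblong above 0.7 m/s and contact force between the fingers and fresh_oblong below 0.01 N)).
It also fails if it takes over 96 s, if anything falls off the work surface, if the arm or the gripper's body presses on something with over 40 N, if the wrist force passes 120 N, or if a joint passes its speed limit or range.

## Working session

There is one attempt and no reset: what is moved stays moved. The work goes in short steps, Python scripts to look and compute and a tool call to move; the robot and the scene stay as the last step left them, time stands still between calls to the robot, and variables do not carry over. Pictures are saved under pics/ and viewed, and the job is handed in when it is done.

Besides the shell and the picture viewer there is one more tool, called after ">>>" by a JSON object that holds its "name" and its "arguments", one argument or row to a line. servo_tool: Moves the arm, as the interface text tells. Its arguments: {"type":"object","properties":{"rows":{"type":"array"}},"required":["rows"]}

```bash
ls; mkdir -p pics; python3 - <<'E'
from plant import telemetry, optics, ctrl
import cv2
print(telemetry.get_obs())
for n in("scene","top"):
    cv2.imwrite(f"pics/{n}0.png",optics.snapshot(n)[:,:,::-1]); print(optics.camera_info(n))
E
```

```text
pics
{'clock': 0.0, 'joint_pos': array([ 8.04508181e+01,  2.05926310e+01,  6.32793727e-01, -2.03293298e-02,
       -7.01363814e+01, -1.65080783e+01]), 'qvel': array([-0.06195723,  0.05410986,  0.02261742, -0.00159089, -0.01758494,
       -0.00510648]), 'tau': array([ 2.79076034e-03, -5.82726574e+01,  2.93047732e+01,  6.99658647e+00,
        6.97416253e-03, -1.46059956e-04]), 'tool_pos': array([0.29630001, 0.60593158, 0.2256011 ]), 'orientation': array([ 1.79902317e+02, -9.02037659e-03, -2.60641761e+01]), 'force': array([0.13135404, 0.91084297, 0.03282266]), 'moment': array([ 0.0117053 ,  0.0318137 , -0.03785667]), 'opening': 0.08778712900903023}
{'mtx': array([[430.97261186,   0.        , 319.73740535],
       [  0.        , 430.97261186, 201.018974  ],
       [  0.        ,   0.        ,   1.        ]]), 'D': array([-0.0926447,  0.       ,  0.       ,  0.       ,  0.       ]), 'rvec': array([ 2.09811415,  0.85987144, -0.44832358]), 'tvec': array([-0.32689169, -0.17208873,  1.22199295])}
{'mtx': array([[519.03961169,   0.        , 320.20684095],
       [  0.        , 519.03961169, 196.96915134],
       [  0.        ,   0.        ,   1.        ]]), 'D': array([0.03146699, 0.        , 0.        , 0.        , 0.        ]), 'rvec': array([ 2.18849909, -2.12741167,  0.17895242]), 'tvec': array([-0.03408804,  0.49040042,  0.99879373])}
```

View pics/scene0.png

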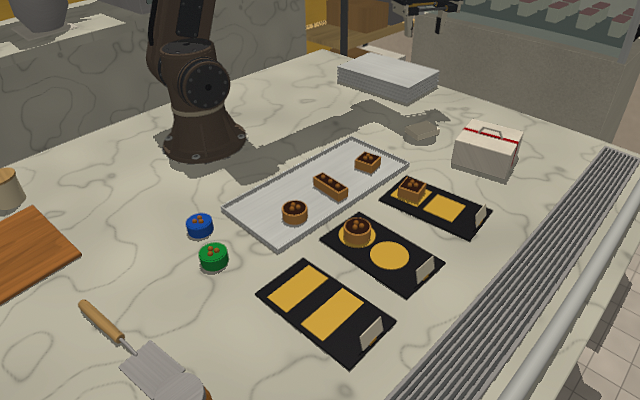

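View pics/top0.png

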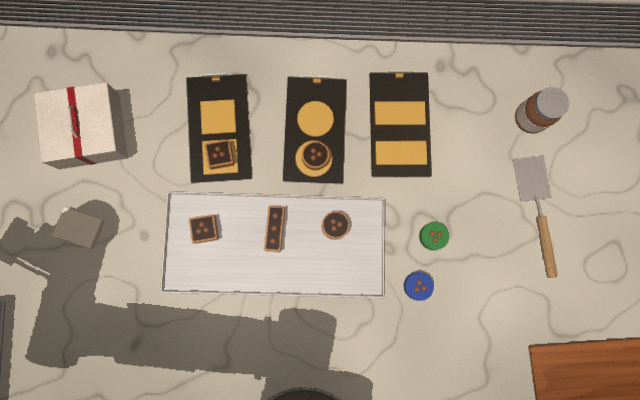

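The top view shows the trays from left to right as square (~218,130), round (~315,130) and oblong (~400,125). The sheet holds the square tartlet at (204,229), the oblong at (275,229) and the round at (336,225). The blue and green tartlets are decoys. I'll enlarge the view next.

```bash
python3 - <<'E'
import cv2
im=cv2.imread("pics/top0.png")
for n,(x0,y0,x1,y1) in dict(a=(180,65,345,190),b=(340,65,440,190),c=(180,190,360,260)).items():
    s=800//(x1-x0); s=min(s,600//(y1-y0))
    c=cv2.resize(im[y0:y1,x0:x1],None,fx=s,fy=s,interpolation=cv2.INTER_CUBIC)
    for x in range(x0,x1,20):cv2.putText(c,str(x),((x-x0)*s,10),0,.4,(0,0,255));cv2.line(c,((x-x0)*s,0),((x-x0)*s,c.shape[0]),(0,0,255) ,1)
    for y in range(y0,y1,20):cv2.putText(c,str(y),(0,(y-y0)*s+10),0,.4,(255,0,0));cv2.line(c,(0,(y-y0)*s),(c.shape[1],(y-y0)*s),(255,0,0),1)
    cv2.imwrite(f"pics/crop_{n}.png",c)
E
```

```text
(no output)
```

View pics/crop_a.png

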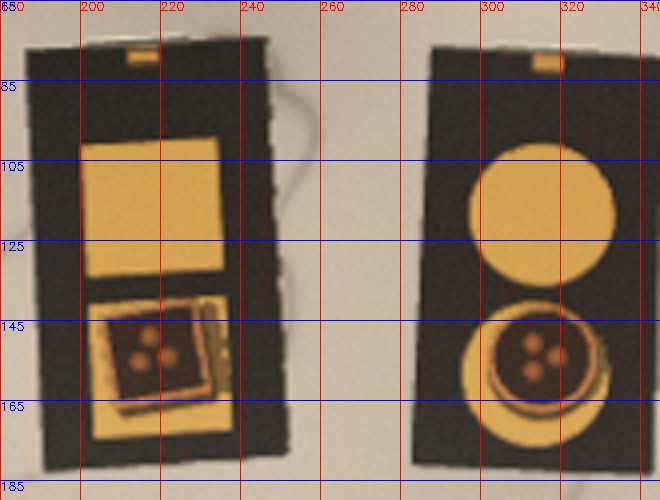

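View pics/crop_b.png

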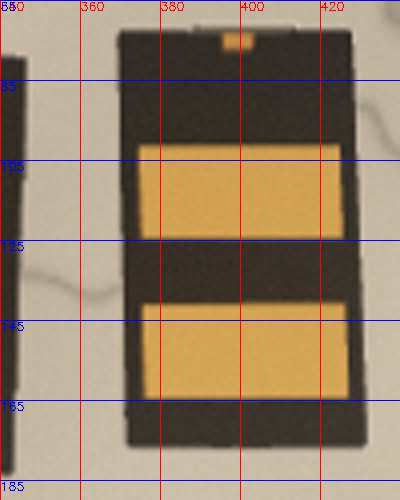

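View pics/crop_c.png

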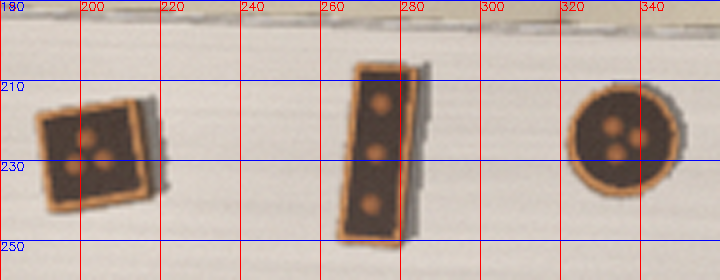

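```bash
cat > h.py <<'E'
import numpy as np, cv2
from plant import telemetry, optics, ctrl
def cam(n):
    i=optics.camera_info(n); return i['mtx'],i['D'],np.array(i['rvec']),np.array(i['tvec'])
def back(px,z,n="top"):
    K,D,r,t=cam(n);R=cv2.Rodrigues(r)[0];C=-R.T@t
    u=cv2.undistortPoints(np.array(px,float).reshape(-1,1,2),K,D).reshape(-1,2)
    d=np.c_[u,np.ones(len(u))]@R
    return (C+d*((z-C[2])/d[:,2])[:,None])[:,:2]
def proj(P,n="top"):
    K,D,r,t=cam(n); return cv2.projectPoints(np.array(P,float),r,t,K,D)[0].reshape(-1,2)
def contours(im,box,f,amin=60):
    x0,y0,x1,y1=box; m=np.zeros(im.shape[:2],np.uint8); m[y0:y1,x0:x1]=f(im[y0:y1,x0:x1].astype(int)).astype(np.uint8)
    cs=[c for c in cv2.findContours(m,0,cv2.CHAIN_APPROX_NONE)[0] if cv2.contourArea(c)>amin]
    return sorted(cs,key=cv2.contourArea)[::-1]
def cen(c,z,n="top"):
    w=back(c.reshape(-1,2),z,n)*1000
    m=cv2.moments(w.astype(np.float32).reshape(-1,1,2)); r=cv2.minAreaRect(w.astype(np.float32))
    return np.array([m['m10']/m['m00'],m['m01']/m['m00']]).round(1),np.round(r[0],1),np.round(r[1],1),round(r[2],1)
gold=lambda a:(a[...,2]>170)&(a[...,2]-a[...,0]>70)
dark=lambda a:(a.max(2)<85)
E
python3 - <<'E'
from h import *
im=cv2.imread("pics/top0.png")
K,D,r,t=cam("top");print("C",-cv2.Rodrigues(r)[0].T@t)
print("tray by hand corners")
for n,c in dict(sq=[(186.5,77.5),(247,74.5),(252,178),(191,182.5)],rd=[(288,77),(347,79.5),(343,183),(283,181)],ob=[(370,73),(428,73),(431.5,176),(372,176)]).items():
    w=back(c,.006);print(n,w.mean(0).round(4)); 
    print("  len",np.linalg.norm(w-np.roll(w,-1,0),axis=1).round(3),"yaw",[np.degrees(np.arctan2(*(d[::-1]))).round(1) for d in (w[0]-w[3],w[1]-w[2])])
for n,b in dict(sq=(195,90,245,178),rd=(290,90,340,180),ob=(370,90,430,170)).items():
    for c in contours(im,b,gold): print("card",n,cen(c,.0075))
for n,b,z in (("old_sq",(203,140,234,168),.0325),("old_rd",(302,142,327,168),.0325),("f_sq",(186,212,220,246),.028),("f_ob",(262,204,285,254),.028),("f_rd",(318,208,350,242),.028)):
    for c in contours(im,b,dark)[:2]: print(n,cv2.boundingRect(c),cen(c,z))
E
```

```text
C [0.34412684 0.00161096 1.05868673]
tray by hand corners
sq [0.6348 0.1926]
  len [0.126 0.222 0.124 0.224] yaw [np.float64(5.8), np.float64(5.2)]
rd [ 0.6374 -0.0068]
  len [0.125 0.222 0.123 0.223] yaw [np.float64(-0.6), np.float64(-1.0)]
ob [ 0.6553 -0.1848]
  len [0.124 0.222 0.123 0.222] yaw [np.float64(1.9), np.float64(1.8)]
card sq (array([658.4, 197. ]), array([658.6, 197. ]), array([69.6, 68.9]), 6.9)
card sq (array([558.7, 196.2]), array([573.9, 188.2]), array([69.2, 69.1]), 5.5)
card rd (array([661.3,  -5.5]), array([661.7,  -5.6]), array([73.3, 71.2]), 1.8)
card rd (array([565.1,   6.7]), array([573.1,  -0.8]), array([73.5, 63.6]), 40.8)
card ob (array([ 594.6, -185.8]), array([ 594.7, -186.1]), array([ 46.8, 104.6]), 1.8)
card ob (array([ 679.5, -182.9]), array([ 679.4, -182.8]), array([ 45.6, 104.1]), 1.9)
old_sq (207, 142, 24, 23) (array([575.3, 186.9]), array([575.4, 186.7]), array([40.7, 41. ]), 12.2)
old_rd (304, 143, 23, 23) (array([579.1,  -7.4]), array([579. ,  -7.4]), array([45.4, 44.5]), 1.8)
f_sq (191, 217, 23, 23) (array([423.1, 211.2]), array([423.2, 211.1]), array([40.5, 39.6]), 11.6)
f_ob (267, 208, 15, 41) (array([428.,  70.]), array([427.7,  70. ]), array([22.3, 80.2]), 86.3)
f_rd (324, 213, 23, 24) (array([438.3, -51.6]), array([437.8, -51.3]), array([46. , 43.9]), 1.5)
```

```bash
cat >> h.py <<'E'
def rect(x,y,yaw,a,b,z):
    c,s=np.cos(np.radians(yaw)),np.sin(np.radians(yaw))
    return [(x+c*u-s*v,y+s*u+c*v,z) for u,v in((a,b),(a,-b),(-a,-b),(-a,b))]
def circ(x,y,r,z): return [(x+r*np.cos(t),y+r*np.sin(t),z) for t in np.linspace(0,6.283,40)]
def overlay(n,polys,out,box,s):
    x0,y0,x1,y1=box
    im=cv2.cvtColor(optics.snapshot(n),cv2.COLOR_RGB2BGR)[y0:y1,x0:x1]; im=cv2.resize(im,None,fx=s,fy=s,interpolation=cv2.INTER_CUBIC)
    for p in polys: cv2.polylines(im,[(((proj(p,n)+.5-[x0,y0])*s)*16).astype(int)],True,(255,255,0),1,cv2.LINE_AA,4)
    cv2.imwrite(out,im)
TR=dict(sq=(.6355,.1940,5.8),rd=(.6382,-.006,-.8),ob=(.6565,-.1840,1.9))
E
python3 - <<'E'
from h import *
P=[rect(*TR[k],.1125,.0625,.006) for k in TR]
for k in TR:
    x,y,w=TR[k];c,s=np.cos(np.radians(w)),np.sin(np.radians(w))
    for d in(.0225,-.0625):
        X,Y=x+c*d,y+s*d;print(k,d,round(X,4),round(Y,4))
        P.append(rect(X,Y,w,.035,.035,.0075) if k=="sq" else circ(X,Y,.038,.0075) if k=="rd" else rect(X,Y,w,.025,.053,.0075))
for z in(0,.026):
    P+=[rect(.5753,.1868,12,.025,.025,.0075+z),circ(.579,-.0074,.028,.0075+z),rect(.4231,.2111,11.6,.025,.025,.003+z),rect(.4278,.07,-3.7,.045,.016,.003+z),circ(.438,-.0514,.028,.003+z)]
overlay("top",P,"pics/ovt.png",(170,60,440,260),2.96)
overlay("scene",P,"pics/ovs.png",(220,130,500,375),2.4)
E
```

```text
sq 0.0225 0.6579 0.1963
sq -0.0625 0.5733 0.1877
rd 0.0225 0.6607 -0.0063
rd -0.0625 0.5757 -0.0051
ob 0.0225 0.679 -0.1833
ob -0.0625 0.594 -0.1861
```

View pics/ovt.png

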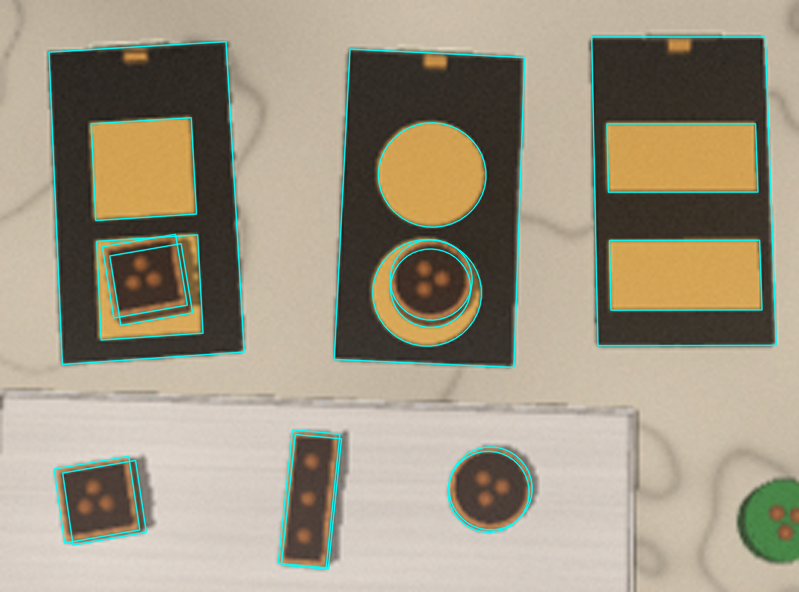

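View pics/ovs.png

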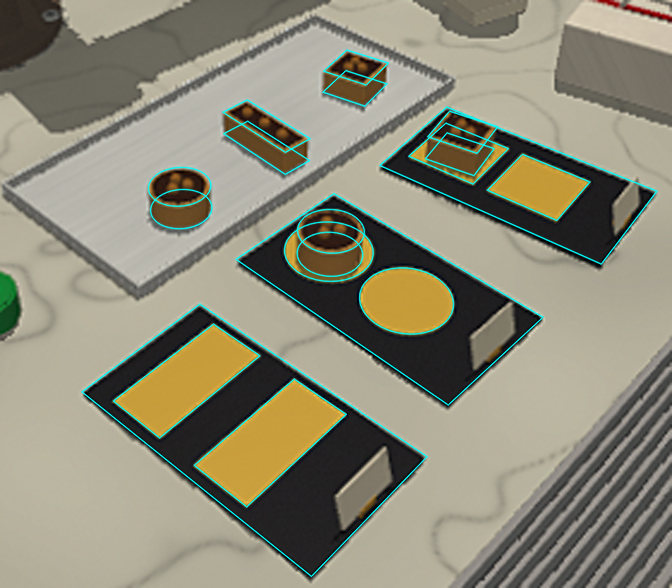

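```bash
python3 - <<'E'
from h import *
P=[]
for z in(0,.026):
    P+=[rect(.5753,.1868,12,.025,.025,.0075+z),circ(.579,-.0074,.028,.0075+z)]
overlay("top",P,"pics/a.png",(195,130,335,180),5.7)
overlay("scene",P,"pics/b.png",(330,170,440,250),7)
a=cv2.imread("pics/a.png");b=cv2.imread("pics/b.png")
E
```

```text
(no output)
```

View pics/a.png

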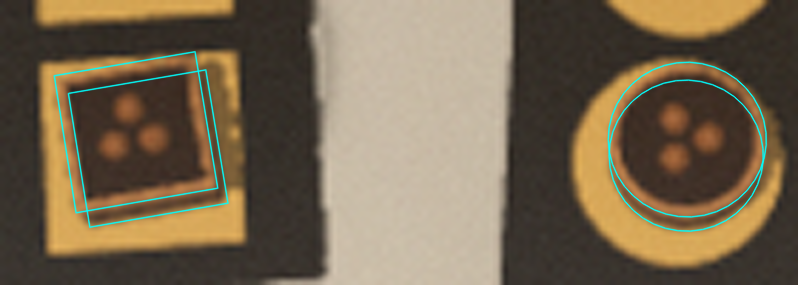

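View pics/b.png

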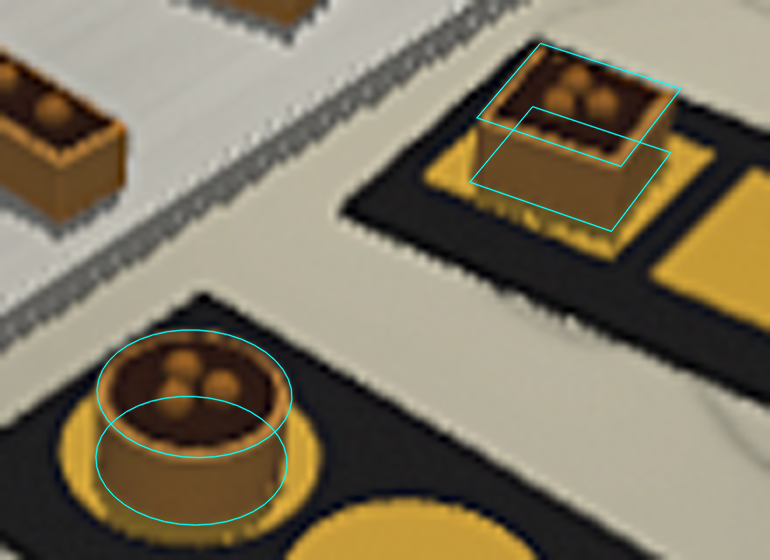

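The overlays fit in both cameras to about 1–2 mm. I'll start with old_square: turn to yaw 12°, then travel above it.

>>> {"name": "servo_tool", "arguments": {
  "rows": [
    [[0, 0, 0], [0, 0, -0.9], 0],
    [[0, 0, 0], [0, 0, -0.9], 0],
    [[0, 0, 0], [0, 0, -0.9], 0],
    [[0, 0, 0], [0, 0, -0.9], 0],
    [[0, 0, 0], [0, 0, -0.9], 0],
    [[0, 0, 0], [0, 0, -0.9], 0],
    [[0, 0, 0], [0, 0, -0.9], 0],
    [[0.0144, 0.036, 0], [0, 0, 0], 0],
    [[0.0144, 0.036, 0], [0, 0, 0], 0],
    [[0.0144, 0.036, 0], [0, 0, 0], 0],
    [[0.0144, 0.036, 0], [0, 0, 0], 0],
    [[0.0144, 0.036, 0], [0, 0, 0], 0],
    [[0.0144, 0.036, 0], [0, 0, 0], 0],
    [[0.0144, 0.036, 0], [0, 0, 0], 0],
    [[0.0144, 0.036, 0], [0, 0, 0], 0],
    [[0.0144, 0.036, 0], [0, 0, 0], 0],
    [[0.0144, 0.036, 0], [0, 0, 0], 0],
    [[0.0144, 0.036, 0], [0, 0, 0], 0],
    [[0.0144, 0.036, 0], [0, 0, 0], 0],
    [[0.0144, 0.036, 0], [0, 0, 0], 0]
  ]
}}

```text
clock: 1.97
tool_pos: [0.5758, 0.1845, 0.2268]
orientation: [-180.0, -0.0, 11.8]
force: [0.3, 0.8, 0.5]
opening: 0.0876
```

>>> {"name": "servo_tool", "arguments": {
  "rows": [
    [[-0.001, -0.0015, 0.03], [0, 0, 0], 0],
    [[0, 0, 0.035], [0, 0, 0], 0],
    [[0, 0, 0.035], [0, 0, 0], 0],
    [[0, 0, 0.035], [0, 0, 0], 0],
    [[0, 0, 0.03], [0, 0, 0], 0],
    [[0, 0, 0.02], [0, 0, 0], 0],
    [[0, 0, 0.015], [0, 0, 0], 0],
    [[0, 0, 0.01], [0, 0, 0], 0],
    [[0, 0, 0.005], [0, 0, 0], 0],
    [[0, 0, 0], [0, 0, 0], 0]
  ]
}}

```text
clock: 2.8
tool_pos: [0.5735, 0.1873, 0.0108]
orientation: [180.0, 0.1, 11.7]
force: [0.1, -0.2, -0.1]
opening: 0.0876
```

>>> {"name": "servo_tool", "arguments": {
  "rows": [
    [[0, 0, 0], [0, 0, 0], 0.3],
    [[0, 0, 0], [0, 0, 0], 0.6],
    [[0, 0, 0], [0, 0, 0], 1],
    [[0, 0, 0], [0, 0, 0], 1],
    [[0, 0, 0], [0, 0, 0], 1],
    [[0, 0, 0], [0, 0, 0], 1]
  ]
}}

```text
clock: 3.3
tool_pos: [0.5739, 0.1876, 0.012]
orientation: [-180.0, -0.0, 11.7]
force: [0.2, 0.3, -0.2]
opening: 0.0532
```

>>> {"name": "servo_tool", "arguments": {
  "rows": [
    [[0, 0, 0], [0, 0, 0], 1],
    [[0, 0, 0], [0, 0, 0], 1],
    [[0, 0, 0], [0, 0, 0], 1]
  ]
}}

```text
clock: 3.55
tool_pos: [0.5739, 0.1876, 0.0119]
orientation: [-180.0, -0.0, 11.7]
force: [-2.5, -0.2, 4.1]
opening: 0.05
```

>>> {"name": "servo_tool", "arguments": {
  "rows": [
    [[0, 0, -0.004], [0, 0, 0], 1],
    [[0, 0, -0.01], [0, 0, 0.3], 1],
    [[0, 0, -0.014], [0, 0, 0.4], 1],
    [[0, 0, -0.012], [0, 0, 0.28], 1],
    [[0.007, 0, 0], [0, 0, 0], 1],
    [[0.0145, 0, 0], [0, 0, 0], 1],
    [[0.02, 0, 0], [0, 0, 0], 1],
    [[0.02, 0, 0], [0, 0, 0], 1],
    [[0.015, 0, 0], [0, 0, 0], 1],
    [[0.008, 0, 0], [0, 0, 0], 1],
    [[0, 0, 0.01], [0, 0, 0], 1],
    [[0, 0, 0.012], [0, 0, 0], 1],
    [[0, 0, 0], [0, 0, 0], 1]
  ]
}}

```text
clock: 4.63
tool_pos: [0.6548, 0.195, 0.0256]
orientation: [179.9, 0.3, 5.8]
force: [-1.0, 0.3, -1.4]
opening: 0.0497
```

>>> {"name": "servo_tool", "arguments": {
  "rows": [
    [[0.003, -0.001, 0.004], [0, 0, 0], 1],
    [[0, 0, 0.003], [0, 0, 0], 1],
    [[0, 0, 0], [0, 0, 0], 1],
    [[0, 0, 0], [0, 0, 0], 1]
  ]
}}

```text
clock: 4.97
tool_pos: [0.6605, 0.1976, 0.0227]
orientation: [-180.0, -0.0, 5.9]
force: [0.1, 0.2, 0.6]
opening: 0.0496
```

>>> {"name": "servo_tool", "arguments": {
  "rows": [
    [[-0.0025, 0.001, 0.004], [0, 0, 0], 1],
    [[0, 0, 0.003], [0, 0, 0], 1],
    [[0, 0, 0.002], [0, 0, 0], 1],
    [[0, 0, 0.001], [0, 0, 0], 1],
    [[0, 0, 0], [0, 0, 0], 1],
    [[0, 0, 0], [0, 0, 0], 1]
  ]
}}

```text
clock: 5.47
tool_pos: [0.6583, 0.1962, 0.0125]
orientation: [180.0, 0.0, 5.9]
force: [0.7, 0.6, -0.0]
opening: 0.0497
```

>>> {"name": "servo_tool", "arguments": {
  "rows": [
    [[0, 0, 0], [0, 0, 0], 0.6],
    [[0, 0, 0], [0, 0, 0], 0.2],
    [[0, 0, 0], [0, 0, 0], 0],
    [[0, 0, 0], [0, 0, 0], 0],
    [[0, 0, -0.01], [0, 0, 0], 0],
    [[0, 0, -0.02], [0, 0, 0], 0],
    [[0, 0, -0.03], [0, 0, -0.47], 0],
    [[0, 0, -0.03], [0, 0, -0.5], 0],
    [[-0.0325, -0.0088, 0], [0, 0, 0], 0],
    [[-0.0325, -0.0088, 0], [0, 0, 0], 0],
    [[-0.0325, -0.0088, 0], [0, 0, 0], 0],
    [[-0.0325, -0.0088, 0], [0, 0, 0], 0],
    [[-0.0325, -0.0088, 0], [0, 0, 0], 0],
    [[-0.0325, -0.0088, 0], [0, 0, 0], 0],
    [[-0.0325, -0.0088, 0], [0, 0, 0], 0],
    [[0, 0, 0.01], [0, 0, 0], 0],
    [[0, 0, 0.01], [0, 0, 0], 0],
    [[0, 0, 0.01], [0, 0, 0], 0]
  ]
}}

```text
clock: 6.97
tool_pos: [0.423, 0.2113, 0.0738]
orientation: [-179.9, -0.1, 11.8]
force: [0.4, 0.1, -0.4]
opening: 0.0882
```

```bash
python3 - <<'E'
from h import *
print(telemetry.get_obs()['tool_pos'])
w=5.8
P=[rect(.6583,.1962,w,.025,.025,.0075+z) for z in(0,.026)]+[rect(.4231,.2111,11.6,.025,.025,.003+z) for z in(0,.026)]
overlay("scene",P,"pics/c.png",(340,140,500,240),5)
E
```

```text
[0.42301686 0.21129742 0.07382482]
```

View pics/c.png

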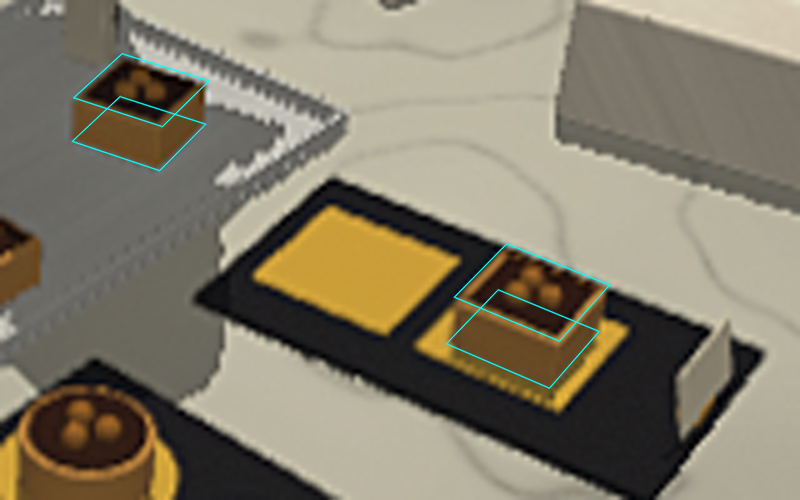

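old_square now stands centred on its front card, at about (530,320) in the crop. Next is fresh_square.

>>> {"name": "servo_tool", "arguments": {
  "rows": [
    [[0, 0, 0.025], [0, 0, 0], 0],
    [[0, 0, 0.02], [0, 0, 0], 0],
    [[0, 0, 0.012], [0, 0, 0], 0],
    [[0, 0, 0.006], [0, 0, 0], 0],
    [[0, 0, 0.003], [0, 0, 0], 0],
    [[0, 0, 0], [0, 0, 0], 0.4],
    [[0, 0, 0], [0, 0, 0], 0.8],
    [[0, 0, 0], [0, 0, 0], 1],
    [[0, 0, 0], [0, 0, 0], 1],
    [[0, 0, 0], [0, 0, 0], 1],
    [[0, 0, 0], [0, 0, 0], 1],
    [[0, 0, 0], [0, 0, 0], 1],
    [[0, 0, 0], [0, 0, 0], 1],
    [[0, 0, 0], [0, 0, 0], 1]
  ]
}}

```text
clock: 8.18
tool_pos: [0.4232, 0.2106, 0.0069]
orientation: [-180.0, -0.0, 11.7]
force: [-1.4, 0.0, 6.2]
opening: 0.0499
```

>>> {"name": "servo_tool", "arguments": {
  "rows": [
    [[0, 0, -0.004], [0, 0, 0], 1],
    [[0, 0, -0.012], [0, 0, 0.3], 1],
    [[0, 0, -0.016], [0, 0, 0.4], 1],
    [[0, 0, -0.013], [0, 0, 0.28], 1],
    [[0.007, 0.0018, 0], [0, 0, 0], 1],
    [[0.015, 0.0039, 0], [0, 0, 0], 1],
    [[0.023, 0.006, 0], [0, 0, 0], 1],
    [[0.028, 0.0072, 0], [0, 0, 0], 1],
    [[0.028, 0.0072, 0], [0, 0, 0], 1],
    [[0.023, 0.006, 0], [0, 0, 0], 1],
    [[0.015, 0.0039, 0], [0, 0, 0], 1],
    [[0.008, 0.002, 0], [0, 0, 0], 1],
    [[0, 0, 0.01], [0, 0, 0], 1],
    [[0, 0, 0.012], [0, 0, 0], 1],
    [[0, 0, 0.01], [0, 0, 0], 1],
    [[0, 0, 0.003], [0, 0, 0], 1],
    [[0, 0, 0], [0, 0, 0], 1],
    [[0, 0, 0], [0, 0, 0], 1],
    [[0, 0, 0], [0, 0, 0], 1]
  ]
}}

```text
clock: 9.77
tool_pos: [0.5732, 0.1879, 0.0171]
orientation: [-180.0, -0.0, 5.8]
force: [-0.8, 0.6, -0.4]
opening: 0.0499
```

>>> {"name": "servo_tool", "arguments": {
  "rows": [
    [[0, 0, 0.003], [0, 0, 0], 1],
    [[0, 0, 0.0025], [0, 0, 0], 1],
    [[0, 0, 0], [0, 0, 0], 1],
    [[0, 0, 0], [0, 0, 0], 0.6],
    [[0, 0, 0], [0, 0, 0], 0.2],
    [[0, 0, 0], [0, 0, 0], 0],
    [[0, 0, 0], [0, 0, 0], 0],
    [[0, 0, -0.01], [0, 0, 0], 0],
    [[0, 0, -0.02], [0, 0, 0], 0],
    [[0, 0, -0.03], [0, 0, 0.47], 0],
    [[0, 0, -0.03], [0, 0, 0.5], 0],
    [[0.001, 0.0325, 0], [0, 0, 0], 0],
    [[0.001, 0.0325, 0], [0, 0, 0], 0],
    [[0.001, 0.0325, 0], [0, 0, 0], 0],
    [[0.001, 0.0325, 0], [0, 0, 0], 0],
    [[0.001, 0.0325, 0], [0, 0, 0], 0],
    [[0.001, 0.0325, 0], [0, 0, 0], 0],
    [[0, 0, 0.01], [0, 0, 0], 0],
    [[0, 0, 0.01], [0, 0, 0], 0]
  ]
}}

```text
clock: 11.35
tool_pos: [0.5795, -0.0091, 0.0819]
orientation: [-180.0, -0.1, -0.2]
force: [-0.4, -0.3, 0.1]
opening: 0.0875
```

```bash
python3 - <<'E'
from h import *
w=5.8
P=[rect(.6583,.1962,w,.025,.025,.0075+z) for z in(0,.026)]+[rect(.5733,.1877,5.8,.025,.025,.0075+z) for z in(0,.026)]
overlay("scene",P,"pics/d.png",(340,140,500,240),5)
E
```

```text
(no output)
```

View pics/d.png

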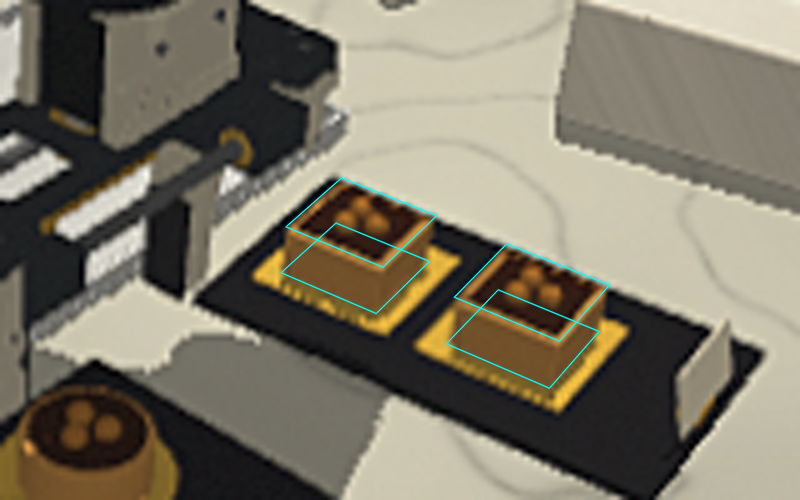

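Both square tartlets are centred on their cards, at (362,245) and (530,320) in the crop. Now old_round.

>>> {"name": "servo_tool", "arguments": {
  "rows": [
    [[0, -0.001, 0.025], [0, 0, 0], 0],
    [[0, 0, 0.023], [0, 0, 0], 0],
    [[0, 0, 0.013], [0, 0, 0], 0],
    [[0, 0, 0.006], [0, 0, 0], 0],
    [[0, 0, 0.003], [0, 0, 0], 0],
    [[0, 0, 0], [0, 0, 0], 0.4],
    [[0, 0, 0], [0, 0, 0], 0.8],
    [[0, 0, 0], [0, 0, 0], 1],
    [[0, 0, 0], [0, 0, 0], 1],
    [[0, 0, 0], [0, 0, 0], 1],
    [[0, 0, 0], [0, 0, 0], 1],
    [[0, 0, 0], [0, 0, 0], 1],
    [[0, 0, 0], [0, 0, 0], 1]
  ]
}}

```text
clock: 12.48
tool_pos: [0.5794, -0.0064, 0.0117]
orientation: [-180.0, -0.0, -0.0]
force: [-2.2, 1.2, 5.6]
opening: 0.0555
```

>>> {"name": "servo_tool", "arguments": {
  "rows": [
    [[0, 0, -0.004], [0, 0, 0], 1],
    [[0, 0, -0.01], [0, 0, 0], 1],
    [[0, 0, -0.014], [0, 0, 0], 1],
    [[0, 0, -0.012], [0, 0, 0], 1],
    [[0.007, 0, 0], [0, 0, 0], 1],
    [[0.0145, 0, 0], [0, 0, 0], 1],
    [[0.019, 0, 0], [0, 0, 0], 1],
    [[0.019, 0, 0], [0, 0, 0], 1],
    [[0.0145, 0, 0], [0, 0, 0], 1],
    [[0.0075, 0, 0], [0, 0, 0], 1],
    [[0, 0, 0.01], [0, 0, 0], 1],
    [[0, 0, 0.012], [0, 0, 0], 1],
    [[0, 0, 0.009], [0, 0, 0], 1],
    [[0, 0, 0.004], [0, 0, 0], 1],
    [[0, 0, 0], [0, 0, 0], 1],
    [[0, 0, 0], [0, 0, 0], 1],
    [[0, 0, 0], [0, 0, 0], 1]
  ]
}}

```text
clock: 13.9
tool_pos: [0.6607, -0.0064, 0.0165]
orientation: [-180.0, -0.0, -0.0]
force: [0.4, 0.3, -0.4]
opening: 0.0554
```

>>> {"name": "servo_tool", "arguments": {
  "rows": [
    [[0, 0, 0.003], [0, 0, 0], 1],
    [[0, 0, 0.0015], [0, 0, 0], 1],
    [[0, 0, 0], [0, 0, 0], 1],
    [[0, 0, 0], [0, 0, 0], 0.6],
    [[0, 0, 0], [0, 0, 0], 0.2],
    [[0, 0, 0], [0, 0, 0], 0],
    [[0, 0, 0], [0, 0, 0], 0],
    [[0, 0, -0.01], [0, 0, 0], 0],
    [[0, 0, -0.02], [0, 0, 0], 0],
    [[0, 0, -0.03], [0, 0, 0], 0],
    [[0, 0, -0.03], [0, 0, 0], 0],
    [[-0.0318, 0.0064, 0], [0, 0, 0], 0],
    [[-0.0318, 0.0064, 0], [0, 0, 0], 0],
    [[-0.0318, 0.0064, 0], [0, 0, 0], 0],
    [[-0.0318, 0.0064, 0], [0, 0, 0], 0],
    [[-0.0318, 0.0064, 0], [0, 0, 0], 0],
    [[-0.0318, 0.0064, 0], [0, 0, 0], 0],
    [[-0.0318, 0.0064, 0], [0, 0, 0], 0],
    [[0, 0, 0.01], [0, 0, 0], 0],
    [[0, 0, 0.01], [0, 0, 0], 0]
  ]
}}

```text
clock: 15.57
tool_pos: [0.4372, -0.0514, 0.0832]
orientation: [-179.9, -0.2, -0.0]
force: [1.3, 0.6, 1.3]
opening: 0.0875
```

```bash
python3 - <<'E'
from h import *
print(telemetry.get_obs()['tool_pos'])
P=[circ(.6607,-.0063,.028,.0075+z) for z in(0,.026)]+[circ(.438,-.0514,.028,.003+z) for z in(0,.026)]
overlay("scene",P,"pics/e.png",(260,170,460,310),4)
E
```

```text
[ 0.43724904 -0.05143563  0.08315904]
```

View pics/e.png

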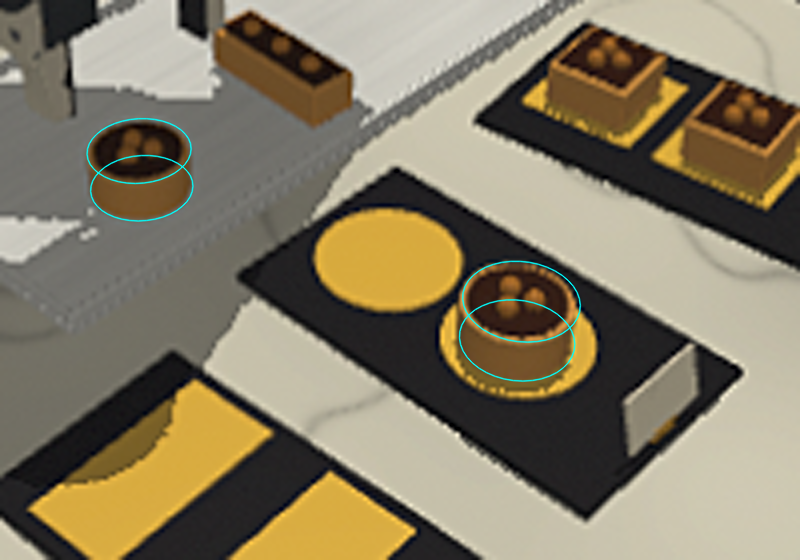

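old_round is centred on its front card, at (518,320) in the crop. Next is fresh_round.

>>> {"name": "servo_tool", "arguments": {
  "rows": [
    [[0, 0, 0.028], [0, 0, 0], 0],
    [[0, 0, 0.024], [0, 0, 0], 0],
    [[0, 0, 0.013], [0, 0, 0], 0],
    [[0, 0, 0.006], [0, 0, 0], 0],
    [[0, 0, 0.004], [0, 0, 0], 0],
    [[0, 0, 0], [0, 0, 0], 0.4],
    [[0, 0, 0], [0, 0, 0], 0.8],
    [[0, 0, 0], [0, 0, 0], 1],
    [[0, 0, 0], [0, 0, 0], 1],
    [[0, 0, 0], [0, 0, 0], 1],
    [[0, 0, 0], [0, 0, 0], 1],
    [[0, 0, 0], [0, 0, 0], 1],
    [[0, 0, 0], [0, 0, 0], 1]
  ]
}}

```text
clock: 16.7
tool_pos: [0.4384, -0.0511, 0.0071]
orientation: [-180.0, -0.1, -0.0]
force: [-0.7, 0.4, 7.3]
opening: 0.0556
```

>>> {"name": "servo_tool", "arguments": {
  "rows": [
    [[0, 0, -0.004], [0, 0, 0], 1],
    [[0, 0, -0.012], [0, 0, 0], 1],
    [[0, 0, -0.016], [0, 0, 0], 1],
    [[0, 0, -0.013], [0, 0, 0], 1],
    [[0.006, -0.002, 0], [0, 0, 0], 1],
    [[0.014, -0.005, 0], [0, 0, 0], 1],
    [[0.022, -0.007, 0], [0, 0, 0], 1],
    [[0.027, -0.009, 0], [0, 0, 0], 1],
    [[0.027, -0.009, 0], [0, 0, 0], 1],
    [[0.022, -0.007, 0], [0, 0, 0], 1],
    [[0.013, -0.005, 0], [0, 0, 0], 1],
    [[0.006, -0.002, 0], [0, 0, 0], 1],
    [[0, 0, 0.01], [0, 0, 0], 1],
    [[0, 0, 0.012], [0, 0, 0], 1],
    [[0, 0, 0.01], [0, 0, 0], 1],
    [[0, 0, 0.003], [0, 0, 0], 1],
    [[0, 0, 0], [0, 0, 0], 1],
    [[0, 0, 0], [0, 0, 0], 1],
    [[0, 0, 0], [0, 0, 0], 1]
  ]
}}

```text
clock: 18.28
tool_pos: [0.5752, -0.0053, 0.0171]
orientation: [-180.0, -0.0, -0.0]
force: [-0.2, 0.2, -0.8]
opening: 0.0554
```

>>> {"name": "servo_tool", "arguments": {
  "rows": [
    [[0, 0, 0.003], [0, 0, 0], 1],
    [[0, 0, 0.0025], [0, 0, 0], 1],
    [[0, 0, 0], [0, 0, 0], 1],
    [[0, 0, 0], [0, 0, 0], 0.6],
    [[0, 0, 0], [0, 0, 0], 0.2],
    [[0, 0, 0], [0, 0, 0], 0],
    [[0, 0, 0], [0, 0, 0], 0],
    [[0, 0, -0.01], [0, 0, 0], 0],
    [[0, 0, -0.02], [0, 0, 0], 0],
    [[0, 0, -0.03], [0, 0, 0.3], 0],
    [[0, 0, -0.03], [0, 0, 0.32], 0],
    [[-0.0304, -0.0131, 0], [0, 0, 0], 0],
    [[-0.0304, -0.0131, 0], [0, 0, 0], 0],
    [[-0.0304, -0.0131, 0], [0, 0, 0], 0],
    [[-0.0304, -0.0131, 0], [0, 0, 0], 0],
    [[-0.0304, -0.0131, 0], [0, 0, 0], 0],
    [[0, 0, 0.01], [0, 0, 0], 0],
    [[0, 0, 0.01], [0, 0, 0], 0],
    [[0, 0, 0], [0, 0, 0], 0]
  ]
}}

```text
clock: 19.87
tool_pos: [0.4265, 0.0701, 0.0807]
orientation: [180.0, 0.0, -3.7]
force: [0.3, 0.5, -0.4]
opening: 0.0874
```

```bash
python3 - <<'E'
from h import *
print(telemetry.get_obs()['tool_pos'])
P=[circ(.6607,-.0063,.028,.0075+z) for z in(0,.026)]+[circ(.5757,-.0051,.028,.0075+z) for z in(0,.026)]+[rect(.4278,.07,-3.7,.045,.016,.003+z) for z in(0,.026)]
overlay("scene",P,"pics/f.png",(260,150,460,290),4)
E
```

```text
[0.42652723 0.0700687  0.08072401]
```

View pics/f.png

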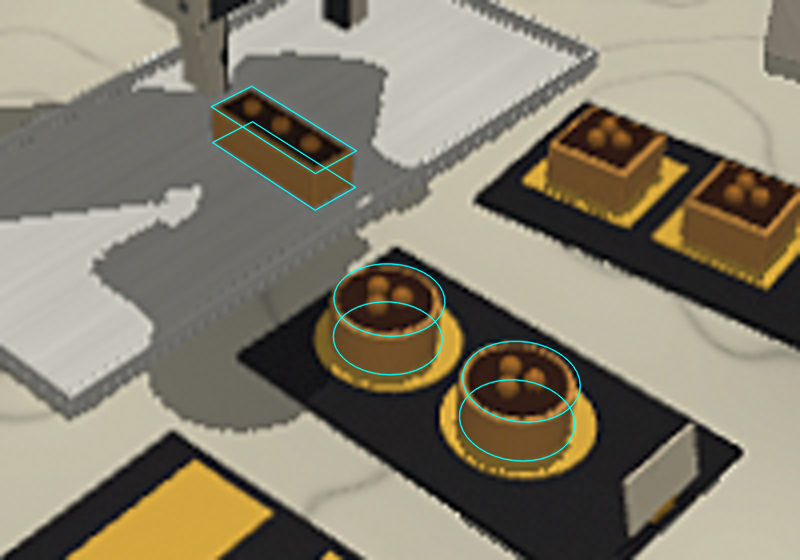

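Both round tartlets are centred. Next is fresh_oblong.

>>> {"name": "servo_tool", "arguments": {
  "rows": [
    [[0.0013, 0, 0.028], [0, 0, 0], 0],
    [[0, 0, 0.023], [0, 0, 0], 0],
    [[0, 0, 0.013], [0, 0, 0], 0],
    [[0, 0, 0.006], [0, 0, 0], 0],
    [[0, 0, 0.0035], [0, 0, 0], 0],
    [[0, 0, 0], [0, 0, 0], 0.4],
    [[0, 0, 0], [0, 0, 0], 0.8],
    [[0, 0, 0], [0, 0, 0], 1],
    [[0, 0, 0], [0, 0, 0], 1],
    [[0, 0, 0], [0, 0, 0], 1],
    [[0, 0, 0], [0, 0, 0], 1],
    [[0, 0, 0], [0, 0, 0], 1],
    [[0, 0, 0], [0, 0, 0], 1],
    [[0, 0, 0], [0, 0, 0], 1],
    [[0, 0, 0], [0, 0, 0], 1],
    [[0, 0, 0], [0, 0, 0], 1]
  ]
}}

```text
clock: 21.25
tool_pos: [0.4289, 0.07, 0.0076]
orientation: [-180.0, -0.0, -3.7]
force: [0.0, -0.4, 1.6]
opening: 0.0317
```

>>> {"name": "servo_tool", "arguments": {
  "rows": [
    [[0, 0, -0.004], [0, 0, 0], 1],
    [[0, 0, -0.012], [0, 0, 0], 1],
    [[0, 0, -0.018], [0, 0, 0], 1],
    [[0, 0, -0.02], [0, 0, 0.3], 1],
    [[0, 0, -0.02], [0, 0, 0.5], 1],
    [[0, 0, -0.012], [0, 0, 0.7], 1],
    [[0, 0, -0.004], [0, 0, 0.8], 1],
    [[0, 0, 0], [0, 0, 0.8], 1],
    [[0, 0, 0], [0, 0, 0.8], 1],
    [[0, 0, 0], [0, 0, 0.8], 1],
    [[0, 0, 0], [0, 0, 0.8], 1],
    [[0, 0, 0], [0, 0, 0.8], 1],
    [[0, 0, 0], [0, 0, 0.8], 1],
    [[0, 0, 0], [0, 0, 0.8], 1],
    [[0, 0, 0], [0, 0, 0.8], 1],
    [[0, 0, 0], [0, 0, 0.8], 1],
    [[0, 0, 0], [0, 0, 0.8], 1],
    [[0, 0, 0], [0, 0, 0.8], 1],
    [[0, 0, 0], [0, 0, 0.8], 1],
    [[0, 0, 0], [0, 0, 0.8], 1]
  ]
}}

```text
clock: 22.92
tool_pos: [0.4286, 0.0697, 0.0977]
orientation: [180.0, -0.0, -80.2]
force: [0.3, 0.2, -1.0]
opening: 0.0317
```

>>> {"name": "servo_tool", "arguments": {
  "rows": [
    [[0, 0, 0], [0, 0, 0.7], 1],
    [[0, 0, 0], [0, 0, 0.47], 1],
    [[0, 0, 0], [0, 0, 0.2], 1],
    [[0, 0, 0], [0, 0, 0], 1],
    [[0, 0, 0], [0, 0, 0], 1],
    [[0, 0, 0], [0, 0, 0], 1]
  ]
}}

```text
clock: 23.42
tool_pos: [0.4288, 0.0698, 0.0976]
orientation: [180.0, -0.0, -88.1]
force: [-0.4, -0.4, -0.1]
opening: 0.0318
```

>>> {"name": "servo_tool", "arguments": {
  "rows": [
    [[0.0048, -0.0044, 0], [0, 0, 0], 1],
    [[0.0119, -0.011, 0], [0, 0, 0], 1],
    [[0.0191, -0.0176, 0], [0, 0, 0], 1],
    [[0.0238, -0.022, 0], [0, 0, 0], 1],
    [[0.0238, -0.022, 0], [0, 0, 0], 1],
    [[0.0238, -0.022, 0], [0, 0, 0], 1],
    [[0.0238, -0.022, 0], [0, 0, 0], 1],
    [[0.0238, -0.022, 0], [0, 0, 0], 1],
    [[0.0238, -0.022, 0], [0, 0, 0], 1],
    [[0.0238, -0.022, 0], [0, 0, 0], 1],
    [[0.0238, -0.022, 0], [0, 0, 0], 1],
    [[0.0191, -0.0176, 0], [0, 0, 0], 1],
    [[0.0119, -0.011, 0], [0, 0, 0], 1],
    [[0.0048, -0.0044, 0], [0, 0, 0], 1],
    [[0, 0, 0.01], [0, 0, 0], 1],
    [[0, 0, 0.02], [0, 0, 0], 1],
    [[0, 0, 0.02], [0, 0, 0], 1],
    [[0, 0, 0.01], [0, 0, 0], 1],
    [[0, 0, 0], [0, 0, 0], 1],
    [[0, 0, 0], [0, 0, 0], 1]
  ]
}}

```text
clock: 25.08
tool_pos: [0.6786, -0.1837, 0.0372]
orientation: [179.9, -0.0, -88.1]
force: [0.3, 0.4, -0.6]
opening: 0.0319
```

>>> {"name": "servo_tool", "arguments": {
  "rows": [
    [[0.0005, 0, 0.008], [0, 0, 0], 1],
    [[0, 0, 0.008], [0, 0, 0], 1],
    [[0, 0, 0.005], [0, 0, 0], 1],
    [[0, 0, 0.003], [0, 0, 0], 1],
    [[0, 0, 0.001], [0, 0, 0], 1],
    [[0, 0, 0], [0, 0, 0], 1],
    [[0, 0, 0], [0, 0, 0], 1]
  ]
}}

```text
clock: 25.67
tool_pos: [0.6794, -0.1847, 0.0128]
orientation: [-180.0, -0.0, -88.2]
force: [0.3, 0.4, -0.2]
opening: 0.0317
```

Next I open the gripper, rise, and back off toward the robot so the view is clear.

>>> {"name": "servo_tool", "arguments": {
  "rows": [
    [[0, 0, 0.0006], [0, 0, 0], 1],
    [[0, 0, 0], [0, 0, 0], 0.8],
    [[0, 0, 0], [0, 0, 0], 0.4],
    [[0, 0, 0], [0, 0, 0], 0],
    [[0, 0, 0], [0, 0, 0], 0],
    [[0, 0, 0], [0, 0, 0], 0],
    [[0, 0, -0.01], [0, 0, 0], 0],
    [[0, 0, -0.02], [0, 0, 0], 0],
    [[0, 0, -0.03], [0, 0, 0], 0],
    [[0, 0, -0.04], [0, 0, 0], 0],
    [[0, 0, -0.04], [0, 0, 0], 0],
    [[0.035, -0.015, 0], [0, 0, 0], 0],
    [[0.035, -0.015, 0], [0, 0, 0], 0],
    [[0.035, -0.015, 0], [0, 0, 0], 0],
    [[0.035, -0.015, 0], [0, 0, 0], 0],
    [[0.035, 0.015, 0], [0, 0, 0], 0],
    [[0.035, 0.025, 0], [0, 0, 0], 0],
    [[0, 0, 0], [0, 0, 0], 0],
    [[0, 0, 0], [0, 0, 0], 0]
  ]
}}

```text
clock: 27.25
tool_pos: [0.7049, -0.3957, 0.1525]
orientation: [180.0, -0.0, -88.4]
force: [-0.4, 0.8, -0.2]
opening: 0.0875
```

```bash
python3 - <<'E'
from h import *
o=telemetry.get_obs();print(o['clock'],o['tool_pos'],o['opening'],o['force'])
P=[]
for z in (0,.026):
  z+=.0075
  P+=[rect(.6579,.1963,5.8,.025,.025,z),rect(.5733,.1877,5.8,.025,.025,z),circ(.6607,-.0063,.028,z),circ(.5757,-.0051,.028,z),rect(.679,-.1833,1.9,.016,.045,z)]
overlay("top",P,"pics/gt.png",(170,60,440,260),2.96)
overlay("scene",P,"pics/gs.png",(220,130,500,375),2.4)
E
```

```text
27.25 [ 0.7049369  -0.39569338  0.15249685] 0.08754859164417125 [-0.438775    0.77783055 -0.20255481]
```

View pics/gt.png

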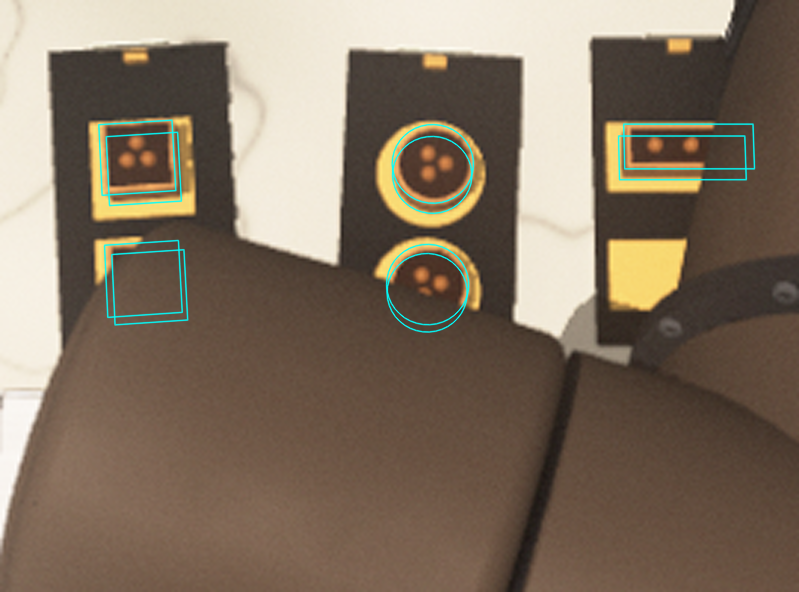

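View pics/gs.png

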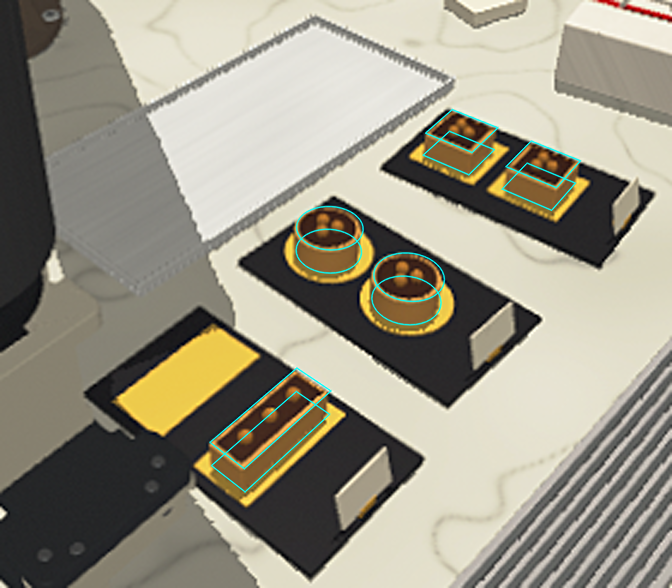

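All five tartlets match the target outlines to within about 2–3 mm, and the arm is clear of everything.

```bash
python3 -c "
from plant import ctrl; print(ctrl.close_job())"
```

```text
the job is handed in; nothing more can be done
None
```

The job is handed in, with all five tartlets in place at about 27 s of the 96 s allowed. The hand-in gives no verdict.

- **Placed:** `old_square` and `old_round` went to the front cards of their trays. `fresh_square` and `fresh_round` went on the back cards behind them, and `fresh_oblong` went on the front card of its tray. I carried each one level, lowered it to its card, and then opened the gripper.
- **Last checks:** In the final scene view, all five stand upright and lined up, within about 2–3 mm of their card centres (12 mm allowed). The gripper was open and clear of everything at about 15 cm height.
- **Partly unchecked:** In the final top view, the arm hid `fresh_square` and parts of `fresh_round` and `fresh_oblong`. Those three positions rest mainly on the scene camera and the arm's readings at release. Nothing I could see in either view disagreed.

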